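# Clear the pottery rejects with a sorting scoop

## Robot

A 6-joint arm with a two-finger parallel gripper is mounted at the origin on the work surface. World frame = base frame: x ahead of the robot, y to its left, z up, the work surface at z = 0. Lengths are in m, angles in degrees, forces in N, time in s.
With the tool pointing down it reaches from about 0.325 to 0.85 m from the base axis. Payload 15.5 kg.
Tool frame: the origin (TCP) lies midway between the tips of the shut fingers; the grasp point (between the pads) lies 19 mm behind it; y points along the fingers, x is the direction in which the jaws open and shut, and the axes are right-handed (so a half turn about y gives the same grasp; the last joint's range is limited). The gripper opens to 91 mm and grips with 3 to 60 N. Pads are 32 mm wide; open, the fingers measure 118 mm over their backs; the gripper's body (76 mm by 178 mm) begins 60 mm behind the grasp point.
Start: joints at [67.523, 28.281, 77.091, -0, 74.628, -5.472], TCP at [0.183, 0.598, 0.214] pointing down, gripper open.
Joint ranges: [-166.48, 166.48], [-47.26, 123.95], [12.59, 153.08], [-70.14, 250.14], [6.76, 159.57], [-176.63, 176.63]. Speed limits (degrees/s): [108.29, 108.29, 147.25, 172.46, 172.46, 172.46].

## Interface

Orientations are given as a 3x3 rotation matrix whose columns are the frame's x, y, z axes.
In Python, from bench import ctrl gives the robot as it stands. The module is installed in compiled form; this text tells all that it offers. Calls block until the motion is done:
- ctrl.goto(position, orientation): joint-space move of the TCP to a pose.
- ctrl.move_l(position, vel=0.15, ori=None, contact_N=None): straight line of the TCP; ori=None keeps the orientation; vel is the mean speed in m/s. With contact_N (N) it stops when the force on the tool has changed by that much, and returns True; else False.
- ctrl.movej(angles): joint-space move.
- ctrl.command_gripper(opening): opening from 0.0 (shut) to 1.0 (fully open); the grip force is fixed at half the most; returns when the fingers have stopped.
- ctrl.sleep(seconds).
- ctrl.ik(position, orientation): joint angles nearest the present ones, or None.
- ctrl.read_camera(name): name is "scene" or "top"; returns the picture (384x512x3 uint8, blue, green, red); there is no depth.
- ctrl.camera_params(name): a dict with "fx", "fy", "cx", "cy" (pixels), "pose" (4x4, takes a point from camera to world coordinates). Camera axes: x right, y up, looking along -z (the intrinsics and any distortion apply to the point x, -y, -z); pixel columns grow to the right and rows downward; lengths in m; the calibration is good to about 2 mm. A picture is of the moment at which its call begins. camera_params takes no time and is no camera call.
A pose or a line that the arm cannot do raises ctrl.MotionError and nothing moves.
- ctrl.sign_off(): hands the job in, once; it reports no verdict.
Readings, each from a call of its own:
- ctrl.current_t(): time.
- ctrl.current_q(): joint angles.
- ctrl.current_dq(): joint speeds.
- ctrl.current_effort(): joint torques, N m.
- ctrl.current_tool_pos(): TCP position.
- ctrl.current_eef_rot(): TCP orientation.
- ctrl.current_contact_force(): force on the tool from outside, world axes, zero at the start.
- ctrl.current_wrist_torque(): the same for the moment, N m.
- ctrl.current_grip_width(): opening from 0.0 (shut) to 1.0 (fully open).
Only numpy, scipy, OpenCV 4.12 (cv2) and the standard library are available. Lean on these libraries where they do the work, as an engineer would, in place of code of your own. Each camera call takes 0.05 s, during which the arm holds its last target. There are 200 camera calls.

## Task

Gather this firing's rejects in the steel scoop while it lies flat: every chipped blue tile on the board, and the cracked brown vase out of the packed crate. The cracked vase will burst if squeezed, so hold it lightly (under 20 N), and do not knock, tip or displace the sound white vases around it or the things standing about. Once all the rejects lie in the scoop together, tip them over its open edge into the blue tub, then lay the scoop back flat on its black mat.

Things in the scene. Friction and masses are not known exactly. Their poses are not given: they have to be found in the camera images.
- cracked_mid (a point): cracked vase: the one terracotta-brown vase in the crate, 88 mm tall, 80 g. Point on its axis, 44 mm above its foot; z up its axis. Body 50 mm across from the foot up to 48 mm, then a straight bare neck 20 mm across from 53 to 88 mm above the foot. It bursts if a finger presses it with more than 20 N: 5 to 10 N is ample to lift it out
- vase1_mid (a point): sound white vase, same shape, size and point as the cracked one; stays in the crate. The nine vases stand in a 3 x 3 grid at 50.6 mm pitch along the crate's axes, bodies touching (0.6 mm play); between neighbouring necks there are 30 mm free
- vase2_mid (a point): sound white vase, same shape, size and point as the cracked one; stays in the crate. The nine vases stand in a 3 x 3 grid at 50.6 mm pitch along the crate's axes, bodies touching (0.6 mm play); between neighbouring necks there are 30 mm free
- vase3_mid (a point): sound white vase, same shape, size and point as the cracked one; stays in the crate. The nine vases stand in a 3 x 3 grid at 50.6 mm pitch along the crate's axes, bodies touching (0.6 mm play); between neighbouring necks there are 30 mm free
- vase4_mid (a point): sound white vase, same shape, size and point as the cracked one; stays in the crate. The nine vases stand in a 3 x 3 grid at 50.6 mm pitch along the crate's axes, bodies touching (0.6 mm play); between neighbouring necks there are 30 mm free
- vase5_mid (a point): sound white vase, same shape, size and point as the cracked one; stays in the crate. The nine vases stand in a 3 x 3 grid at 50.6 mm pitch along the crate's axes, bodies touching (0.6 mm play); between neighbouring necks there are 30 mm free
- vase6_mid (a point): sound white vase, same shape, size and point as the cracked one; stays in the crate. The nine vases stand in a 3 x 3 grid at 50.6 mm pitch along the crate's axes, bodies touching (0.6 mm play); between neighbouring necks there are 30 mm free
- vase7_mid (a point): sound white vase, same shape, size and point as the cracked one; stays in the crate. The nine vases stand in a 3 x 3 grid at 50.6 mm pitch along the crate's axes, bodies touching (0.6 mm play); between neighbouring necks there are 30 mm free
- vase8_mid (a point): sound white vase, same shape, size and point as the cracked one; stays in the crate. The nine vases stand in a 3 x 3 grid at 50.6 mm pitch along the crate's axes, bodies touching (0.6 mm play); between neighbouring necks there are 30 mm free
- crate: fixed low wooden crate, 166 x 166 mm, walls 42 mm high and 6 mm thick, inner floor 6 mm above the table. Origin at the centre of its underside; x and y along its sides, z up
- tub: fixed blue open tub for shards, 196 x 196 mm outside, 85 mm high, walls 6 mm thick. Origin at the centre of its underside; x and y along its sides, z up
- mat: fixed black rubber mat, 180 (x) x 200 (y) x 4 mm thick, the scoop's place. Origin at the centre of its underside
- board: fixed plywood ware board, 240 (x) x 160 (y) x 5 mm thick, on which the tiles lie at the start. Origin at the centre of its underside
- scoop: loose steel scoop (tray), 300 g. Origin at the centre of its underside; z up, -x towards its open edge, which faces roughly the robot at the start. Floor 150 (x) x 190 (y) x 4 mm; lips 28 mm high on the +x side (6 mm thick) and both y sides (4 mm thick). Tiles slide off when it is tipped 45 to 55 degrees
- scoop_handle (a point): the scoop's handle: an upright dark wooden blade 14 mm thick (x), 80 mm wide (y), rising from the +x lip to 82 mm above the scoop's underside. Point on its mid-plane, 66 mm above the underside, 68 mm towards +x from the scoop's centre; axes as the scoop's. The loaded scoop can be lifted and tipped by it with 25 to 40 N of grip
- scoop_lip (a point): middle of the scoop's open edge, 4 mm above its underside (top of its floor), 75 mm towards -x from the scoop's centre. Axes as the scoop's
- tile1_mid (a point): chipped blue glaze test tile, 60 (x) x 30 (y) x 10 mm (z), 35 g, lying flat on the board. Point and axes at its centre. Two to four of these tiles are present; an absent one reads None
- tile2_mid (a point): chipped blue glaze test tile, 60 (x) x 30 (y) x 10 mm (z), 35 g, lying flat on the board. Point and axes at its centre. Two to four of these tiles are present; an absent one reads None
- tile3_mid (a point): chipped blue glaze test tile, 60 (x) x 30 (y) x 10 mm (z), 35 g, lying flat on the board. Point and axes at its centre. Two to four of these tiles are present; an absent one reads None
- tile4_mid (a point): chipped blue glaze test tile, 60 (x) x 30 (y) x 10 mm (z), 35 g, lying flat on the board. Point and axes at its centre. Two to four of these tiles are present; an absent one reads None
- mug: bystander: terracotta mug, rim 72 mm across, 85 mm high, standing at the far right. Origin at the centre of its foot
- glaze_jar: bystander: amber glaze jar, 54 mm across, 60 mm high, standing beyond the work things. Origin at the centre of its foot
- brush: bystander: brush 170 mm long, lying on the far left. Origin under its middle

How it is judged:
By the outcome, as a careful person would: the job done as asked, in the order asked, and still so for the second after the job is handed in, with the robot touching nothing.
Of tile1, tile2, tile3, tile4 only 2 to 4 are there at a start; the rules pass over those that are not, and their reading is None.
At some moment in a run one of tile1, tile2, tile3, tile4 may be knocked a few centimetres aside while the robot is not near it.
It also fails if it takes over 210 s, if anything falls off the work surface, if the arm or the gripper's body presses on something with over 40 N, if the wrist force passes 120 N, or if a joint passes its speed limit or range.

## Working session

There is one attempt and no reset: what is moved stays moved. The work goes in short steps, each a Python script; the robot and the scene stay as the last script left them, time stands still between calls to the robot, and variables do not carry over. Pictures are saved under pics/ and viewed, about 12 in all and at most 16, crops included, and the job is handed in when it is done.

```bash
mkdir -p pics; ls; python3 - <<'E'
from bench import ctrl
import cv2, numpy as np
np.set_printoptions(precision=4,suppress=True)
for n in("scene","top"):
    cv2.imwrite(f"pics/{n}0.png",ctrl.read_camera(n)); p=ctrl.camera_params(n); print(n,p)
print(ctrl.current_t(),ctrl.current_eef_rot(),ctrl.current_grip_width())
E
```

```text
pics
scene {'fx': 485.46343696129, 'fy': 485.46343696129, 'cx': 250.3787180316406, 'cy': 190.72576454542968, 'pose': array([[ 0.7393, -0.5562,  0.3796,  1.1598],
       [ 0.6734,  0.6091, -0.4189, -0.6517],
       [ 0.0018,  0.5653,  0.8249,  1.3262],
       [ 0.    ,  0.    ,  0.    ,  1.    ]])}
top {'fx': 481.37813543801093, 'fy': 481.37813543801093, 'cx': 256.00841241490224, 'cy': 197.2524190724809, 'pose': array([[-0.0077,  0.9819, -0.1895,  0.3342],
       [-1.    , -0.0068,  0.0053, -0.0016],
       [ 0.0039,  0.1895,  0.9819,  1.2855],
       [ 0.    ,  0.    ,  0.    ,  1.    ]])}
0.1 [[ 0.2925 -0.0004 -0.9563]
 [ 0.9563 -0.001   0.2925]
 [-0.0011 -1.      0.0001]] 0.9991512308479209
```

View pics/scene0.png

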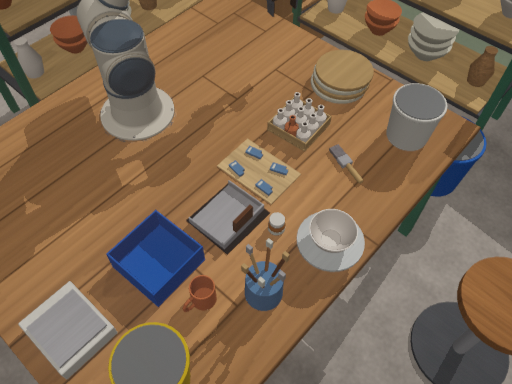

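View pics/top0.png

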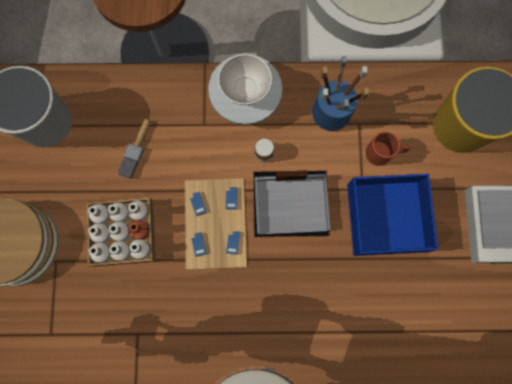

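The top view shows four blue tiles on the board (x 185–245, y 180–268). The scoop is at (291,204) with its handle on the far side, the tub at (392,214), and the brown vase at (138,229) in the crate's right column, middle row. The scene view agrees with all of this.

```bash
cat > h.py <<'E'
from bench import ctrl
import cv2, numpy as np
np.set_printoptions(precision=4,suppress=True)
def ray(n,uv):
    p=ctrl.camera_params(n); uv=np.atleast_2d(np.asarray(uv,float)); T=p["pose"]
    d=np.c_[(uv[:,0]-p["cx"])/p["fx"],-(uv[:,1]-p["cy"])/p["fy"],-np.ones(len(uv))]
    return T[:3,3],d@T[:3,:3].T
def onplane(n,uv,z):
    o,d=ray(n,uv); return (o+d*((z-o[2])/d[:,2])[:,None])[:,:2]
def proj(n,P):
    p=ctrl.camera_params(n); T=p["pose"]; c=(np.atleast_2d(P)-T[:3,3])@T[:3,:3]
    return np.c_[p["cx"]+p["fx"]*c[:,0]/-c[:,2],p["cy"]-p["fy"]*c[:,1]/-c[:,2]]
def blobs(m,n,z,amin,amax=1e9):
    """rects in world coords: centre, long,short, yaw of the long side"""
    out=[]
    for c in cv2.findContours(m.astype(np.uint8),cv2.RETR_EXTERNAL,cv2.CHAIN_APPROX_NONE)[0]:
        if not amin<=cv2.contourArea(c)<=amax: continue
        w=onplane(n,c[:,0,:],z); (x,y),(a,b),t=cv2.minAreaRect((w*1000).astype(np.float32))
        if a<b: a,b,t=b,a,t+90
        out.append((x/1000,y/1000,a,b,(t+90)%180-90,c[:,0].mean(0)))
    return out
def tiles(n="top",im=None,z=.015):
    im=ctrl.read_camera(n) if im is None else im
    h=cv2.cvtColor(im,cv2.COLOR_BGR2HSV)
    return blobs((h[...,0]>95)&(h[...,0]<118)&(h[...,1]>90)&(h[...,2]>70),n,z,40,600)
E
python3 - <<'E'
from h import *
for n in("top","scene"):
    im=cv2.imread(f"pics/{n}0.png"); h=cv2.cvtColor(im,cv2.COLOR_BGR2HSV)
    for t in tiles(n,im): print(n,"tile",np.array(t[:5]),t[5])
    for t in blobs((h[...,0]>112)&(h[...,0]<125)&(h[...,1]>150),n,.085,2000): print("tub",np.array(t[:5]),t[5])
    for t in blobs((h[...,0]<10)&(h[...,1]>130)&(h[...,2]>60),n,.06,50,3000): print("brown",np.array(t[:5]),t[5])
im=cv2.imread("pics/top0.png");h=cv2.cvtColor(im,cv2.COLOR_BGR2HSV)
for u,v in[(196,208),(232,198),(390,215),(135,229),(355,215),(255,204),(290,205),(290,175),(215,215)]: print((u,v),h[v,u])
c=cv2.resize(im[155:275,75:205],None,fx=5,fy=5,interpolation=cv2.INTER_CUBIC)
d=cv2.resize(im[155:275,175:345],None,fx=4.5,fy=4.5,interpolation=cv2.INTER_CUBIC)
cv2.imwrite("pics/c1.png",c);cv2.imwrite("pics/c2.png",d)
E
```

```text
top tile [ 0.4601  0.1466 44.4996 24.8214 14.7126] [198.2826 242.087 ]
top tile [ 0.4655  0.0533 41.7985 24.7972 -6.3645] [233.25 240.5 ]
top tile [ 0.5703  0.1513 42.5473 24.468  18.8089] [197.1463 201.2927]
top tile [ 0.5847  0.0588 41.1985 21.5411  0.0313] [231.4651 195.6977]
brown [ 0.49    0.2943 46.9995 46.0109  2.0127] [138.4909 229.5091]
brown [  0.7039  -0.3481 110.2892  78.146  -60.1232] [385.8532 148.6147]
scene tile [ 0.5794  0.057  55.4017 27.4998  1.6796] [263.8    187.2571]
scene tile [ 0.5711  0.1497 43.1917 25.1145 19.553 ] [280.1    168.5667]
scene tile [ 0.4659  0.0517 44.9264 26.3656 -8.2934] [237.5    168.8571]
scene tile [ 0.4621  0.1456 42.1484 25.1108 13.4171] [255.5    152.3571]
brown [  0.7107  -0.3552 107.5648  77.7112 -59.7512] [199.5102 296.5255]
(196, 208) [106 118 123]
(232, 198) [106 125 126]
(390, 215) [111 200 130]
(135, 229) [  8 170 123]
(355, 215) [112 200  84]
(255, 204) [60  5 53]
(290, 205) [105   4 132]
(290, 175) [  8 157  52]
(215, 215) [ 17 112 152]
```

View pics/c1.png

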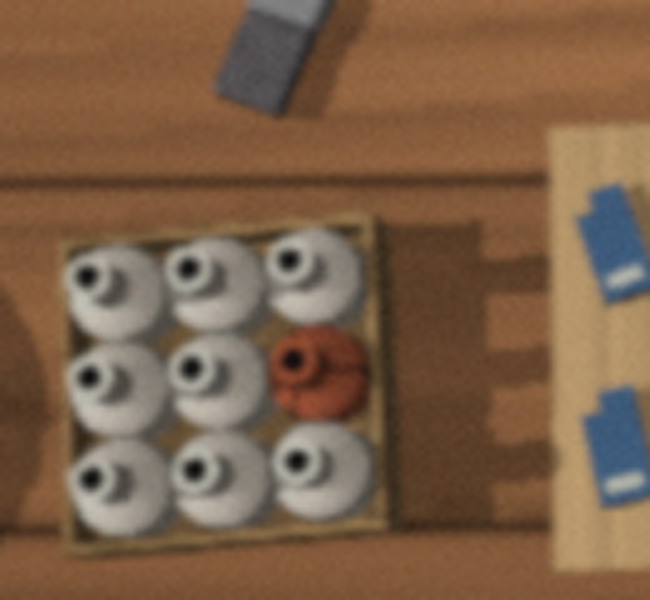

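View pics/c2.png

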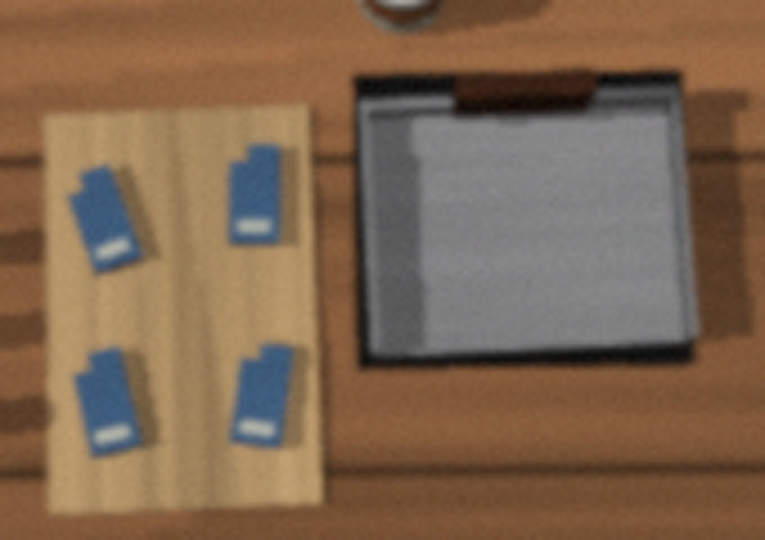

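Each tile has a white label at its near end and a chip at its far corner. The vase necks are clearly visible: the brown neck's hole is at crop (294,360), which is about (133.8,227) in the full picture. The scoop's open edge is at crop row ~345 and the handle top at (527,92).

```bash
cat >> h.py <<'E'
def tiles2(n="top",im=None,z=.015):
    im=ctrl.read_camera(n) if im is None else im
    h=cv2.cvtColor(im,cv2.COLOR_BGR2HSV); H,S,V=h[...,0],h[...,1],h[...,2]
    b=(H>95)&(H<125)&(S>40)&(V>70); w=(S<70)&(V>120)&cv2.dilate(b.astype(np.uint8),np.ones((5,5))).astype(bool)
    return [t for t in blobs(cv2.morphologyEx((b|w).astype(np.uint8),cv2.MORPH_CLOSE,np.ones((3,3))),n,z,90,600) if t[3]<45]
E
python3 - <<'E'
from h import *
from scipy import ndimage as nd
top=cv2.imread("pics/top0.png");sc=cv2.imread("pics/scene0.png")
for n,im in(("top",top),("scene",sc)):
    for t in tiles2(n,im): print(n,"tile",np.array(t[:5]),t[5])
# neck holes in top view -> grid
g=np.array([(88,277),(188,268),(289,262),(88,377),(191,369),(293,360),(91,478),(194,472),(297,461)])/5+[75,155]-.4
gray=top.min(2).astype(float); P=[]
for u,v in g:
    x0,y0=int(round(u))-3,int(round(v))-3; w=np.clip(95-gray[y0:y0+7,x0:x0+7],0,None)
    yy,xx=np.mgrid[0:7,0:7]; P.append((x0+(w*xx).sum()/w.sum(),y0+(w*yy).sum()/w.sum()))
print(np.array(P)-g)
W=onplane("top",g,.094); print(W)
i=np.array([(a,b) for a in(1,0,-1) for b in(1,0,-1)]) # rows: far..near ; cols: left..right
# model: c + i0*.0506*(cos,sin) + i1*.0506*(-sin,cos)
z=W[:,0]+1j*W[:,1]; m=i[:,0]+1j*i[:,1]; k=((z-z.mean())*m.conj()).sum()/(abs(m)**2).sum()
print("grid centre",z.mean(),"pitch",abs(k),"yaw",np.degrees(np.angle(k)),"cracked",z.mean()+k/abs(k)*.0506*(-1j), abs(z-(z.mean()+k*m))*1000)
# tub, handle, scoop floor
for n,im in(("top",top),("scene",sc)):
    h=cv2.cvtColor(im,cv2.COLOR_BGR2HSV);H,S,V=[h[...,q].astype(int) for q in range(3)]
    for t in blobs((H>106)&(H<122)&(S>150),n,.085,2000): print(n,"tub",np.array(t[:5]),t[5])
    roi=np.zeros(H.shape,bool); 
    if n=="top": roi[165:245,248:335]=1
    else: roi[178:255,183:268]=1
    for t in blobs(roi&(H<14)&(S>120)&(V<75),n,.078,25): print(n,"handle",np.array(t[:5]),t[5])
    for t in blobs(roi&(S<40)&(V>70),n,.008,300): print(n,"floor",np.array(t[:5]),t[5])
a=cv2.resize(sc[175:255,180:300],None,fx=6,fy=6,interpolation=cv2.INTER_CUBIC); cv2.imwrite("pics/c3.png",a)
b=top[165:245,245:340]; b=cv2.resize(b,None,fx=8,fy=8,interpolation=cv2.INTER_CUBIC); cv2.imwrite("pics/c4.png",cv2.convertScaleAbs(b,alpha=1.6,beta=10)[:600])
E
```

```text
top tile [ 0.4551  0.1466 62.4591 31.0042 13.2055] [197.9839 244.3065]
top tile [ 0.459   0.0555 62.426  30.5352 -7.1624] [232.4603 243.    ]
top tile [ 0.5651  0.1506 61.3385 30.7594 19.771 ] [197.069  203.0345]
top tile [ 0.5792  0.0602 57.5117 29.6188  0.0088] [230.6949 198.2542]
scene tile [ 0.5795  0.0583 65.634  34.1355  0.67  ] [264.375 186.55 ]
scene tile [ 0.5642  0.1481 60.5202 34.425  19.5829] [278.4318 168.0227]
scene tile [ 0.4595  0.0539 64.797  34.1559 -8.2536] [236.5526 167.5   ]
scene tile [ 0.456   0.1453 64.211  35.1183 13.6846] [254.122  151.5366]
[[-0.2552 -0.1314]
 [ 0.0143  0.0199]
 [-0.0439 -0.441 ]
 [ 0.1574 -0.0059]
 [-0.0282 -0.1986]
 [-0.1508  0.3812]
 [-0.014   0.086 ]
 [ 0.0271 -0.4923]
 [-0.0824 -0.0079]]
[[0.5345 0.4026]
 [0.5387 0.3527]
 [0.5414 0.3023]
 [0.4841 0.3997]
 [0.4877 0.3488]
 [0.4919 0.2983]
 [0.434  0.3954]
 [0.4366 0.3448]
 [0.4416 0.2943]]
grid centre (0.48782400446910884+0.3487492349808712j) pitch 0.05057555063801657 yaw 4.294508783463504 cracked (0.4916130921854731+0.29829130384732494j) [0.4159 0.4799 0.68   0.5198 0.1037 0.2574 0.3931 0.832  0.5215]
top tub [  0.5215  -0.3503 209.1034 196.0719 -87.8476] [392.0363 214.868 ]
top handle [  0.6257  -0.1132 106.5563  19.3536 -87.7108] [295.337  173.8696]
top floor [  0.5634  -0.1035 195.4036 157.0975 -88.0218] [293.8062 200.6747]
scene tub [  0.5402  -0.3647 225.0179 206.3269   2.4108] [157.488 256.232]
scene handle [  0.6349  -0.1095  91.766   24.9558 -88.1357] [241.8169 220.0141]
scene floor [  0.5542  -0.0969 203.2886 158.6323 -88.3669] [226.2579 213.9686]
```

View pics/c4.png

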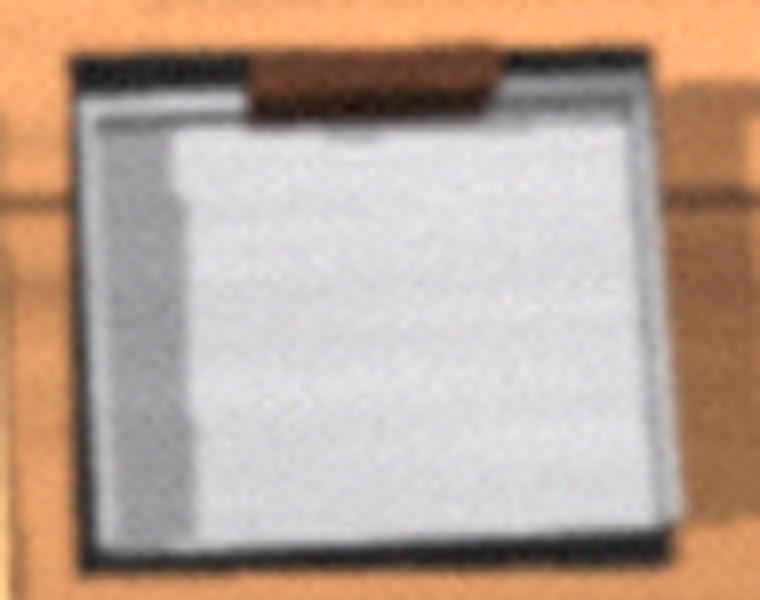

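View pics/c3.png

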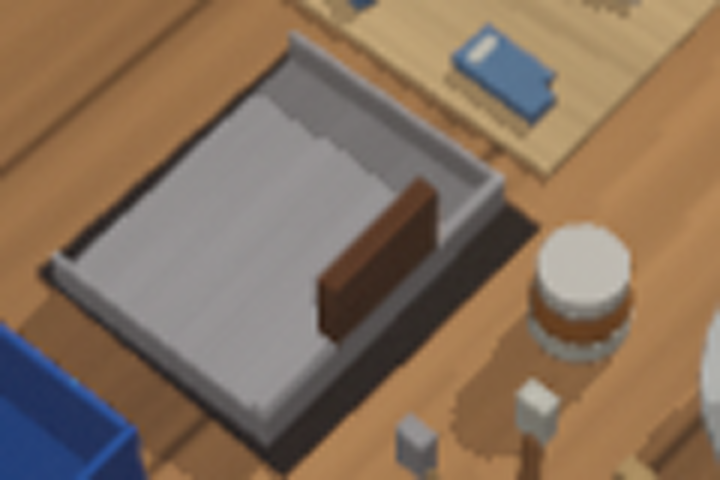

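Top crop: lip corners are at far left (80,92), far right (650,70) and near right (682,520), with the handle top at (248..500, 50). Scene crop: handle top corners are near (318,280), (420,178), (438,190) and (335,292), and lip corners near (265,437), (505,178), (292,35) and (55,255).

```bash
python3 - <<'E'
from h import *
T=lambda L:(np.array(L)+.5)/8-.5+[245,165]
S=lambda L:(np.array(L)+.5)/6-.5+[180,175]
print("top lip FL FR NR NL",*onplane("top",T([(80,92),(650,70),(682,520),(98,550)]),.032))
print("top handle far edge L,R",*onplane("top",T([(248,52),(500,47)]),.086))
print("top handle near edge foot",*onplane("top",T([(248,120),(490,118)]),.036))
print("top floor open edge",*onplane("top",T([(115,552),(655,530)]),.008))
print("top mat FL FR NR NL",*onplane("top",T([(73,58),(648,50),(672,560),(84,572)]),.004))
print("scene lip FR FL NL NR",*onplane("scene",S([(265,437),(505,178),(292,35),(55,255)]),.032))
print("scene handle NR NL FL FR",*onplane("scene",S([(318,280),(420,178),(438,190),(335,292)]),.086))
# tub rims: outer corners from blue mask hull in both views, predicted from a first guess
for n,f in(("top","top0"),("scene","scene0")):
    im=cv2.imread(f"pics/{f}.png");h=cv2.cvtColor(im,cv2.COLOR_BGR2HSV)
    m=((h[...,0]>106)&(h[...,0]<122)&(h[...,1]>150)).astype(np.uint8)
    c=max(cv2.findContours(m,0,1)[0],key=cv2.contourArea); a=cv2.approxPolyDP(cv2.convexHull(c),3,True)[:,0]
    print(n,[(tuple(p),onplane(n,p,.085)[0].round(3),onplane(n,p,0)[0].round(3)) for p in a])
E
```

```text
top lip FL FR NR NL [ 0.6338 -0.0049] [ 0.6401 -0.1959] [ 0.4885 -0.201 ] [ 0.4801 -0.0097]
top handle far edge L,R [ 0.6337 -0.0587] [ 0.6349 -0.1396]
top handle near edge foot [ 0.6229 -0.0608] [ 0.6231 -0.1414]
top floor open edge [ 0.4822 -0.0155] [ 0.4882 -0.1957]
top mat FL FR NR NL [ 0.6525 -0.0027] [ 0.654  -0.1998] [ 0.4786 -0.2016] [ 0.476  -0.0051]
scene lip FR FL NL NR [ 0.6439 -0.2003] [ 0.6305 -0.0044] [ 0.483  -0.0132] [ 0.4895 -0.1976]
scene handle NR NL FL FR [ 0.624  -0.1389] [ 0.6208 -0.0605] [ 0.6324 -0.0597] [ 0.635  -0.1382]
top [((np.int32(427), np.int32(175)), array([ 0.621, -0.447]), array([ 0.641, -0.479])), ((np.int32(436), np.int32(248)), array([ 0.434, -0.456]), array([ 0.441, -0.488])), ((np.int32(355), np.int32(254)), array([ 0.421, -0.253]), array([ 0.427, -0.271])), ((np.int32(348), np.int32(185)), array([ 0.596, -0.243]), array([ 0.615, -0.26 ])), ((np.int32(352), np.int32(180)), array([ 0.609, -0.254]), array([ 0.629, -0.272]))]
scene [((np.int32(154), np.int32(211)), array([ 0.424, -0.272]), array([ 0.374, -0.246])), ((np.int32(199), np.int32(244)), array([ 0.605, -0.259]), array([ 0.567, -0.232])), ((np.int32(203), np.int32(260)), array([ 0.649, -0.287]), array([ 0.615, -0.262])), ((np.int32(158), np.int32(305)), array([ 0.656, -0.461]), array([ 0.621, -0.448])), ((np.int32(116), np.int32(269)), array([ 0.49, -0.47]), array([ 0.444, -0.458])), ((np.int32(107), np.int32(255)), array([ 0.437, -0.46 ]), array([ 0.387, -0.447]))]
```

```bash
cat >> h.py <<'E'
SC=np.array([.561,-.103]); SY=2.0     # scoop centre, yaw
def scoop(x,y,c=SC,yaw=SY):
    a=np.radians(yaw); return np.array([c[0]+x*np.cos(a)-y*np.sin(a),c[1]+x*np.sin(a)+y*np.cos(a)])
def down(phi):
    "tool down, jaws along phi (deg); picks the half turn with less wrist travel"
    a=np.radians(phi); x=np.array([np.cos(a),np.sin(a),0]); y=np.array([0,0,-1.]); return np.c_[x,y,np.cross(x,y)]
def best(p,phi):
    q0=np.array(ctrl.current_q()); c=[]
    for f in(phi,phi+180):
        q=ctrl.ik(p,down(f))
        if q is not None: c.append((abs(np.array(q)-q0).max(),f))
    return down(min(c)[1])
def F(): return np.array(ctrl.current_contact_force())
def seen():
    "tiles on or near the board, mean of the views that see them whole"
    L=[]
    for n in("top","scene"):
        for t in tiles2(n):
            if 52<t[2]<69 and 26<t[3]<38 and t[1]>.005 and t[1]<.25: L.append((n,)+tuple(t[:2])+(t[4],))
    out=[]
    for t in L:
        if t[0]=="top":
            m=[s for s in L if s[0]=="scene" and np.hypot(s[1]-t[1],s[2]-t[2])<.012]
            out.append(np.mean([t[1:]]+[s[1:] for s in m],0).tolist()+[1+len(m)])
    for s in L:
        if s[0]=="scene" and not any(np.hypot(s[1]-o[0],s[2]-o[1])<.02 for o in out): out.append(list(s[1:])+[1])
    return out
def pick(x,y,yaw):
    R=best([x,y,.14],yaw+90); ctrl.goto([x,y,.14],R); ctrl.command_gripper(.62)
    hit=ctrl.move_l([x,y,.0085],.15,contact_N=10); z=ctrl.current_tool_pos()[2]
    ctrl.command_gripper(0); w=ctrl.current_grip_width()*91
    ctrl.move_l([x,y,.16],.2); print("pick hit",hit,"z",z,"w",w,"after",ctrl.current_grip_width()*91)
def place(sx,sy):
    p=scoop(sx,sy); R=best([*p,.16],SY+90); ctrl.goto([*p,.16],R)
    hit=ctrl.move_l([*p,.0135],.15,contact_N=6); z=ctrl.current_tool_pos()[2]
    ctrl.command_gripper(.45); ctrl.move_l([*p,.16],.2); print("place hit",hit,"z",z,"t",ctrl.current_t())
E
python3 - <<'E'
from h import *
T=seen(); print(np.array(T))
t=min(T,key=lambda t:abs(t[0]-.459)+abs(t[1]-.055)); pick(*t[:3]); place(-40,0) if 0 else place(-.040,.052)
print(np.array(seen()))
cv2.imwrite("pics/a1.png",ctrl.read_camera("scene")); cv2.imwrite("pics/a2.png",ctrl.read_camera("top"))
E
```

```text
[[ 0.4557  0.146  13.445   2.    ]
 [ 0.4591  0.0548 -7.0145  2.    ]
 [ 0.5647  0.1494 19.6432  2.    ]
 [ 0.5782  0.0594 -0.1401  2.    ]]
pick hit False z 0.009056052667347565 w 29.38806658057173 after 29.042137258689326
place hit False z 0.014163676935731725 t 8.5083
[[ 0.4555  0.1459 13.445   2.    ]
 [ 0.5645  0.1494 20.5661  2.    ]
 [ 0.5788  0.0599 -0.011   2.    ]]
```

View pics/a1.png

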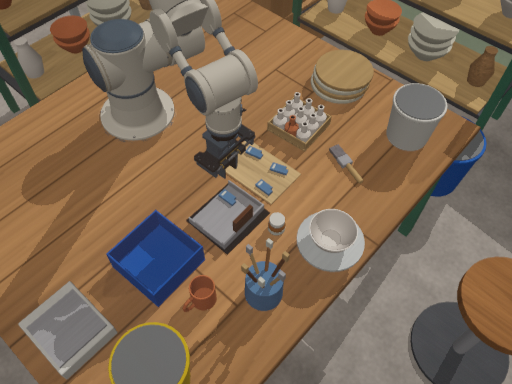

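Tile 1 now lies in the scoop at (228,197), and the other three are still in view. I'll carry on the same way, measuring again before each pick.

```bash
python3 - <<'E'
from h import *
for s in[(.032,.052),(-.040,-.052),(.032,-.052)]:
    T=seen(); print(np.array(T)); 
    t=min(T,key=lambda t:t[1]-t[3]*.2); pick(*t[:3]); place(*s)
print("left",np.array(seen()))
cv2.imwrite("pics/a3.png",ctrl.read_camera("scene"))
E
```

```text
[[ 0.4555  0.1459 13.445   2.    ]
 [ 0.5646  0.1493 19.6432  2.    ]
 [ 0.5788  0.0599 -0.011   2.    ]]
pick hit False z 0.009232092344050022 w 29.70488593940544 after 29.517425346533187
place hit True z 0.07965385888454594 t 14.3417
[[ 0.4554  0.1466 13.6648  1.    ]
 [ 0.5644  0.1494 20.6631  2.    ]]
pick hit False z 0.009250141602495453 w 29.596947317369416 after 29.70653370256381
place hit False z 0.01417699205423913 t 21.7583
[[ 0.4575  0.1463 14.1908  2.    ]]
pick hit False z 0.00907332855267403 w 29.53363418134934 after 29.400516104455676
place hit False z 0.01431474537081372 t 29.6083
left []
```

View pics/a3.png

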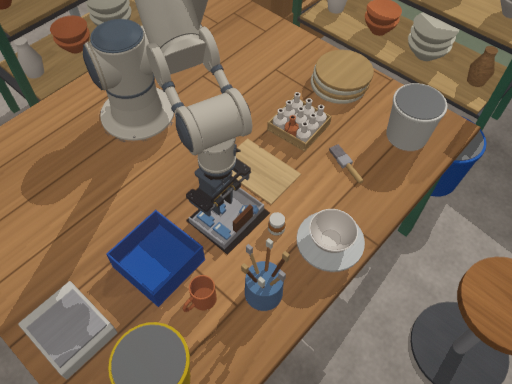

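All four tiles are in the scoop and the board is empty. The second tile was released at z = 0.08 because of a false contact trigger, so I'll check where it landed. I'll also calibrate the gripper's push against its commanded opening, using one finger on the fixed tub wall. The vase needs a gentler grip than the fixed 30 N.

```bash
python3 - <<'E'
from h import *
p=[.522,-.268]; R=best([*p,.2],93); ctrl.goto([*p,.2],R)
im=ctrl.read_camera("top"); ctrl.command_gripper(.5)
cv2.imwrite("pics/a4.png",cv2.resize(im[150:260,240:350],None,fx=5,fy=5,interpolation=cv2.INTER_CUBIC))
ctrl.move_l([*p,.060],.12); ctrl.sleep(.3); f0=F(); print("f0",f0,ctrl.current_tool_pos(),ctrl.current_t())
w=36.; n=0; step=2.
while w>8 and n<45:
    w-=step; n+=1; ctrl.command_gripper(w/91); ctrl.sleep(.1); f=F()-f0; g=ctrl.current_grip_width()*91
    print("cmd %.2f got %.2f F %s t %.2f"%(w,g,f,ctrl.current_t()))
    m=np.hypot(*f[:2])
    if m>12: break
    step=.3 if m>.7 else (1. if w<26 else 2.)
ctrl.command_gripper(.5); ctrl.move_l([*p,.2],.2); print(ctrl.current_t())
E
```

```text
f0 [ 0.4134  0.7695 -0.2645] [ 0.5221 -0.2681  0.0603] 32.35
cmd 34.00 got 34.36 F [-0.1735 -0.6833  0.4689] t 32.85
cmd 33.70 got 33.87 F [-0.4283 -0.9317  0.9716] t 33.17
cmd 33.40 got 33.04 F [ 0.2279 -0.4027  0.8146] t 33.48
cmd 31.40 got 31.39 F [ 0.3604 -1.2284  0.2223] t 33.83
cmd 31.10 got 31.29 F [-0.4101 -1.2773  1.2949] t 34.15
cmd 30.80 got 30.86 F [-0.6551 -0.4341  0.7446] t 34.47
cmd 30.50 got 30.60 F [-0.3642 -1.0095  0.0344] t 34.78
cmd 30.20 got 30.15 F [ 0.2892 -0.9481  0.4563] t 35.10
cmd 29.90 got 29.70 F [-0.8695 -1.0127 -1.1987] t 35.42
cmd 29.60 got 29.42 F [-0.4346 -0.221  -0.202 ] t 35.73
cmd 27.60 got 27.77 F [-1.0407 -0.3864 -0.1411] t 36.08
cmd 27.30 got 27.50 F [ 0.1026 -0.3746  0.2776] t 36.40
cmd 25.30 got 25.32 F [-1.215  -1.0671 -0.475 ] t 36.75
cmd 25.00 got 25.18 F [-0.6792 -0.9062 -0.2367] t 37.07
cmd 24.70 got 24.44 F [-0.5426 -1.3755 -0.0358] t 37.38
cmd 24.40 got 24.60 F [-0.108  -0.3533 -0.4007] t 37.70
cmd 23.40 got 23.47 F [-0.1823 -0.6991 -0.2778] t 38.02
cmd 23.10 got 23.20 F [-0.3278 -1.2574  1.1202] t 38.33
cmd 22.80 got 22.68 F [-0.5099 
[... 603 characters left out ...]
8 F [-0.4276 -0.3321  0.5091] t 42.13
cmd 17.10 got 17.21 F [ 0.7139 -0.368   0.4167] t 42.45
cmd 16.80 got 16.72 F [-1.192  -1.2072  0.5594] t 42.77
cmd 16.50 got 16.50 F [-0.3621 -0.6107  0.5892] t 43.08
cmd 16.20 got 16.13 F [ 0.0265 -0.0994 -0.898 ] t 43.40
cmd 15.20 got 15.19 F [0.0852 4.8832 1.789 ] t 43.72
cmd 14.90 got 14.83 F [0.5878 5.2046 1.612 ] t 44.03
cmd 14.60 got 14.94 F [0.7916 6.7296 2.6149] t 44.35
cmd 14.30 got 14.59 F [1.3743 9.1901 2.1879] t 44.67
cmd 14.00 got 13.96 F [1.54   9.1466 3.0974] t 44.98
cmd 13.70 got 13.50 F [ 2.3799 10.1249  3.9055] t 45.30
cmd 13.40 got 13.15 F [ 2.9552 10.7641  3.2993] t 45.62
cmd 13.10 got 13.05 F [ 1.844  12.9617  5.2917] t 45.93
47.45
```

View pics/a4.png

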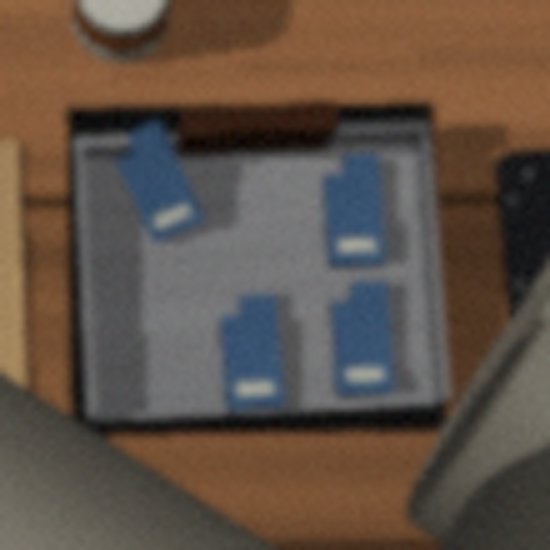

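The top crop shows three tiles flat in the scoop. The dropped one, at crop (160,180), is propped against the far lip and needs moving. In the wall test the fingers followed the command while the arm gave way. So I'll calibrate squeeze from friction instead: pinch the wall from both sides, pull up, and compare the slip force with that of a full 30 N grip.

```bash
python3 - <<'E'
from h import *
C=lambda L:(np.array(L)+.5)/5-.5+[240,150]
print("near end",*onplane("top",C([(155,240),(203,222)]),.016),"far end",*onplane("top",C([(118,150),(165,120)]),.04))
p=[.522,-.263]; ctrl.command_gripper(.3); ctrl.move_l([*p,.060],.15); ctrl.sleep(.2); f0=F()
for c in(0,5.5,5.,4.5,4.,3.):
    ctrl.command_gripper(c/91); g=ctrl.current_grip_width()*91
    ctrl.move_l([*p,.067],.02); f=np.mean([F() for _ in range(1)],0)-f0; z=ctrl.current_tool_pos()[2]; ctrl.sleep(.1); f2=F()-f0
    print("c %.1f got %.2f F %s %s z %.4f t %.1f"%(c,g,f,f2,z,ctrl.current_t()))
    ctrl.command_gripper(.2); ctrl.move_l([*p,.060],.05)
ctrl.command_gripper(.4); ctrl.move_l([*p,.2],.2)
E
```

```text
near end [ 0.578  -0.0476] [ 0.5876 -0.0736] far end [ 0.6221 -0.0277] [ 0.6383 -0.0529]
c 0.0 got 5.52 F [  0.6612  -8.1932 -26.4154] [ -0.0899  -7.8367 -26.599 ] z 0.0653 t 50.3
c 5.5 got 6.16 F [  0.2591  -7.7595 -26.394 ] [  0.6762  -7.0788 -26.1751] z 0.0654 t 52.0
c 5.0 got 6.29 F [ -0.3557  -8.172  -26.7396] [  0.2284  -6.9892 -27.0034] z 0.0654 t 53.6
c 4.5 got 6.07 F [  0.5622  -7.7256 -26.9803] [  0.2098  -7.2212 -27.0349] z 0.0654 t 55.3
c 4.0 got 5.76 F [  0.1298  -7.6678 -25.5476] [  0.5011  -8.6914 -26.6174] z 0.0654 t 56.9
c 3.0 got 5.56 F [  0.1413  -7.6799 -26.7592] [  0.8838  -6.6668 -26.362 ] z 0.0654 t 58.6
```

```bash
python3 - <<'E'
from h import *
p=[.522,-.263]; ctrl.command_gripper(.3); ctrl.move_l([*p,.060],.15); ctrl.sleep(.2); f0=F()
for c in(6.2,6.1,6.,5.9,5.8,5.7,5.6):
    ctrl.command_gripper((c+.6)/91); ctrl.command_gripper(c/91)
    ctrl.move_l([*p,.066],.03); f=F()-f0; z=ctrl.current_tool_pos()[2]; f2=F()-f0
    print("c %.2f F %s %s z %.4f t %.1f"%(c,f,f2,z,ctrl.current_t()))
    ctrl.command_gripper(.12); ctrl.move_l([*p,.060],.06)
ctrl.command_gripper(.4); ctrl.move_l([*p,.2],.2); print(ctrl.current_t())
E
```

```text
c 6.20 F [-0.3648  2.132   1.5143] [-0.3648  2.132   1.5143] z 0.0664 t 63.3
c 6.10 F [-4.3153  1.6857  5.4627] [-4.3153  1.6857  5.4627] z 0.0664 t 64.8
c 6.00 F [-4.5818  0.8296  1.7148] [-4.5818  0.8296  1.7148] z 0.0663 t 66.2
c 5.90 F [-4.0885 -3.1828 -5.8295] [-4.0885 -3.1828 -5.8295] z 0.0660 t 67.6
c 5.80 F [ -3.4217  -4.0845 -14.169 ] [ -3.4217  -4.0845 -14.169 ] z 0.0655 t 69.0
c 5.70 F [ -2.5399  -3.882  -20.3372] [ -2.5399  -3.882  -20.3372] z 0.0651 t 70.5
c 5.60 F [ -0.3343  -4.8216 -22.6812] [ -0.3343  -4.8216 -22.6812] z 0.0648 t 71.9
73.8917
```

Now the calibration is clear. The pinch force starts at the true width and grows by about 80 N/mm of commanded under-size: 0.1 mm gives about 8 N, 0.2 mm about 17 N, and it saturates near 0.4 mm. So a light hold is possible with fine commands. First I'll tidy the scoop by moving the centred tile left and unpropping the other one.

```bash
cat >> h.py <<'E'
def inscoop(n="top"):
    a=np.radians(SY); o=[]
    for t in tiles2(n,z=.018):
        d=np.array(t[:2])-SC; s=np.array([d[0]*np.cos(a)+d[1]*np.sin(a),-d[0]*np.sin(a)+d[1]*np.cos(a)])
        if abs(s[0])<.1 and abs(s[1])<.11: o.append([*s,*t[2:4],t[4]-SY])
    return np.array(o)
E
python3 - <<'E'
from h import *
T=inscoop(); print(T)
t=[t for t in T if abs(t[1])<.03 and t[0]<0][0]
p=scoop(t[0],t[1]); yaw=t[4]+SY
R=best([*p,.14],yaw+90); ctrl.goto([*p,.14],R); ctrl.command_gripper(.45)
ctrl.move_l([*p,.0125],.15); ctrl.command_gripper(0); print("w",ctrl.current_grip_width()*91)
ctrl.move_l([*p,.06],.15); q=scoop(-.042,.055); ctrl.move_l([*q,.06],.15,ori=down(SY+90) if R[1,0]>0 else down(SY-90)); ctrl.move_l([*q,.0135],.12); ctrl.command_gripper(.45); ctrl.move_l([*q,.14],.2)
ctrl.command_gripper(.40)
g=np.array([.584,-.060]); a=np.radians(24)
R=best([*g,.14],114); ctrl.goto([*g,.14],R)
hit=ctrl.move_l([*g,.013],.1,contact_N=15); print("hit",hit,ctrl.current_tool_pos())
ctrl.command_gripper(0); print("w",ctrl.current_grip_width()*91,F())
ctrl.move_l([*g,.045],.1)
q=scoop(.0,.045); ctrl.move_l([*q,.045],.1)
ctrl.move_l([*q,.016],.08,contact_N=12); print(ctrl.current_tool_pos())
ctrl.command_gripper(.40); ctrl.move_l([*q,.14],.2)
ctrl.goto([.522,-.268,.2],best([.522,-.268,.2],93)); print(ctrl.current_t()); 
im=ctrl.read_camera("top");print(inscoop())
cv2.imwrite("pics/a5.png",cv2.resize(im[150:260,240:350],None,fx=5,fy=5,interpolation=cv2.INTER_CUBIC))
E
```

```text
[[ -0.045    0.0077  61.337   35.9729   2.9445]
 [ -0.0032  -0.0502 131.2325  39.2626   0.5079]
 [  0.0494   0.0532  62.2273  33.9215  23.2241]]
w 29.492656437380948
hit False [ 0.5844 -0.06    0.0135]
w 29.810935380869854 [0.434  0.9179 1.0803]
[ 0.5605 -0.0582  0.0178]
84.675
[[ -0.0054   0.0511 133.6306  43.7327   1.8815]
 [ -0.0041  -0.051  133.0733  38.0751  -1.5663]]
```

View pics/a5.png

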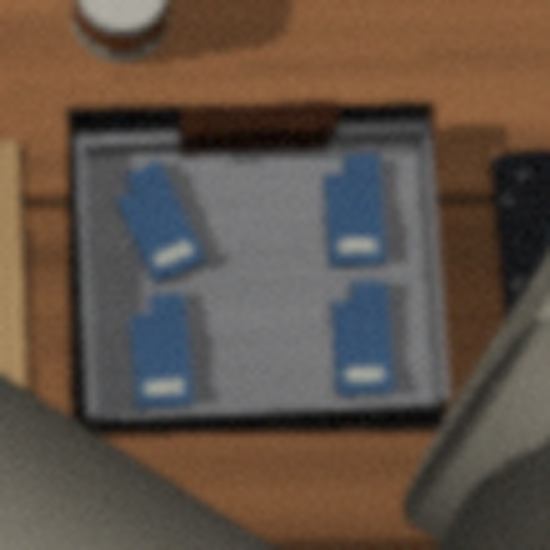

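All four tiles lie flat in the scoop, with the middle free for the vase. Now the vase. I'll check its axis in the scene view too, then approach, centre by wrist force and grip in fine steps.

```bash
python3 - <<'E'
from h import *
sc=ctrl.read_camera("scene"); pr=proj("scene",[[.4918,.2983,.094]])[0]; print("pred hole",pr)
u,v=np.round(pr).astype(int); w=np.clip(110-sc[v-4:v+5,u-4:u+5].max(2).astype(float),0,None); print(sc[v-5:v+6,u-5:u+6,2])
a=np.radians(94.3); d=np.array([np.cos(a),np.sin(a)])
p=np.array([.4917,.2978]); R=best([*p,.2],94.3); ctrl.command_gripper(34/91); ctrl.goto([*p,.2],R)
ctrl.move_l([*p,.112],.12); ctrl.sleep(.2)
cv2.imwrite("pics/b1.png",cv2.resize(ctrl.read_camera("scene")[60:180,230:370],None,fx=5,fy=5,interpolation=cv2.INTER_CUBIC))
print(ctrl.current_tool_pos(),F(),ctrl.current_t())
E
```

```text
pred hole [292.2397 116.8686]
[[174 175 182 185 185 187 186 182 128 127 124]
 [173 174 182 182 182 183 182 168 123 162 157]
 [174 178 178 178 178 178 177 151 170 176 138]
 [171 173 173 175 173 137 158 171 178 173 120]
 [145 148 158 172 104  73  96 142 176 163 146]
 [131 133 153 170  49  49  54 108 175 165 168]
 [129 129 131 151 134 131 114 164 161 167 171]
 [126 128 120 119 126 141 133 137 146 168 170]
 [128 126 114 108 112 118 116 111 134 166 169]
 [131 139 118 109 111 111 108 104 110 166 167]
 [154 155 113  99 112 110 108 102  90 132 152]]
[0.492  0.2979 0.1126] [ 0.3898 -0.2509 -0.2489] 88.2667
```

View pics/b1.png

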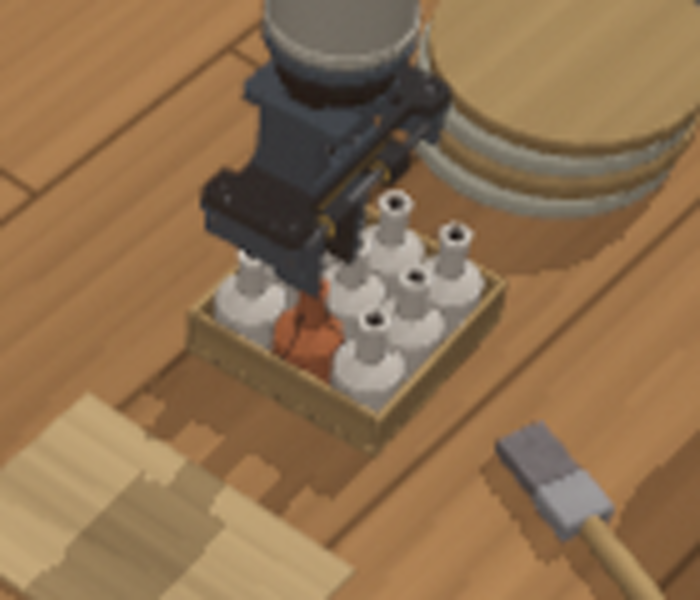

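The dark mouth in the scene view is at about (292,116.5) against a predicted (292.2,116.9), so the two views agree within 1 mm. The fingers straddle the brown neck clear of its neighbours, so I'll go down.

```bash
python3 - <<'E'
from h import *
a=np.radians(94.3); d=np.array([np.cos(a),np.sin(a)]); p=np.array([.4917,.2978]); z=.064
def mF(n=20):
    r=[]
    for _ in range(n): ctrl.sleep(.015); r.append(F())
    return np.mean(r,0)
hit=ctrl.move_l([*p,z],.06,contact_N=8); print("hit",hit); f0=mF()
for w in(27,24,22.5,21.5,20.8,20.4):
    ctrl.command_gripper(w/91); f=mF(8)-f0; s=f[:2]@d; print(w,f,s)
    if abs(s)>1.2: p=p+d*s/10e3; ctrl.move_l([*p,z],.02); print(" shift",s/10,mF(8)-f0)
    if abs(s)>6: break
else:
    ok=False; c=20.3; ref=None
    while c>=19.75:
        ctrl.command_gripper(c/91); ctrl.move_l([*p,z+.006],.03); f=mF()-f0; 
        if ref is None: ref=f
        print("c %.2f lift F %s d %s t %.1f"%(c,f,f-ref,ctrl.current_t()))
        if f[2]-ref[2]<-.5: ok=True; break
        ctrl.move_l([*p,z],.03); c-=.06
    print("held",ok,c,p)
E
```

```text
hit False
27 [-0.2748  0.0823  0.1799] 0.10264192293664101
24 [-0.1347  0.1886  0.3324] 0.19816315434118847
22.5 [-0.1987  0.2937  0.2687] 0.30778133265696317
21.5 [-0.4177  0.3128  0.3854] 0.3431999453995472
20.8 [-0.4502  0.365   0.4238] 0.39772031894924154
20.4 [-0.193   0.2561  0.7812] 0.26989206187202286
c 20.30 lift F [-0.1921  0.3118  0.2844] d [0. 0. 0.] t 92.8
c 20.24 lift F [-0.0813  0.308   0.3317] d [ 0.1108 -0.0038  0.0472] t 94.0
c 20.18 lift F [-0.233   0.3095  0.3179] d [-0.0409 -0.0023  0.0335] t 95.3
c 20.12 lift F [-0.1855  0.5065  0.52  ] d [0.0066 0.1946 0.2356] t 96.5
c 20.06 lift F [-0.2633  0.2043  0.4308] d [-0.0712 -0.1076  0.1464] t 97.8
c 20.00 lift F [-0.3     0.1993  0.5707] d [-0.1079 -0.1126  0.2863] t 99.0
c 19.94 lift F [-0.0146 -0.0443  0.6346] d [ 0.1775 -0.3561  0.3502] t 100.3
c 19.88 lift F [-0.3835  0.0002 -0.3275] d [-0.1914 -0.3117 -0.612 ] t 101.5
held True 19.88000000000001 [0.4917 0.2978]
```

```bash
python3 - <<'E'
from h import *
p=np.array([.4917,.2978])
ctrl.move_l([*p,.20],.06); q=scoop(-.012,0); ctrl.move_l([*q,.20],.15); ctrl.sleep(.3)
cv2.imwrite("pics/b2.png",cv2.resize(ctrl.read_camera("scene")[70:270,170:370],None,fx=3,fy=3,interpolation=cv2.INTER_CUBIC))
r=[]
for _ in range(20): ctrl.sleep(.015); r.append(F())
print(np.mean(r,0),ctrl.current_grip_width()*91,ctrl.current_tool_pos(),ctrl.current_t())
E
```

```text
[-0.0223 -0.0146 -0.5229] 19.578745067648747 [ 0.549  -0.1035  0.2   ] 107.3583
```

View pics/b2.png

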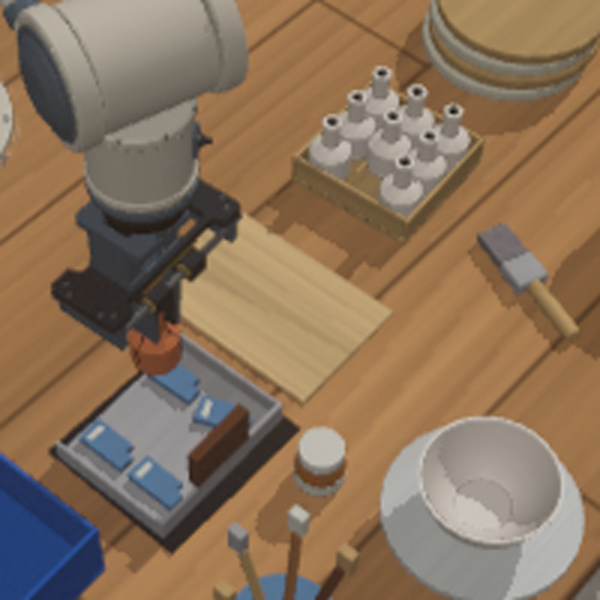

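The vase is held above the scoop, and the eight white vases stand undisturbed. I'll set it down.

```bash
python3 - <<'E'
from h import *
q=scoop(-.012,0)
ctrl.move_l([*q,.085],.1); ctrl.sleep(.2); f0=F(); 
hit=ctrl.move_l([*q,.0665],.03,contact_N=4); print(hit,ctrl.current_tool_pos(),F()-f0)
ctrl.sleep(.2); ctrl.command_gripper(20.6/91); ctrl.command_gripper(34/91); ctrl.move_l([*q,.2],.1)
ctrl.goto([.5,.22,.25],best([.5,.22,.25],90)); print(ctrl.current_t())
t=ctrl.read_camera("top"); s=ctrl.read_camera("scene")
A=cv2.resize(t[150:260,235:345],(400,400),interpolation=cv2.INTER_CUBIC);B=cv2.resize(s[165:265,175:275],(400,400),interpolation=cv2.INTER_CUBIC)
cv2.imwrite("pics/b3.png",np.hstack([A,B]))
E
```

```text
False [ 0.5491 -0.1034  0.0665] [-0.3008  0.7676 -0.6245]
113.2
```

View pics/b3.png

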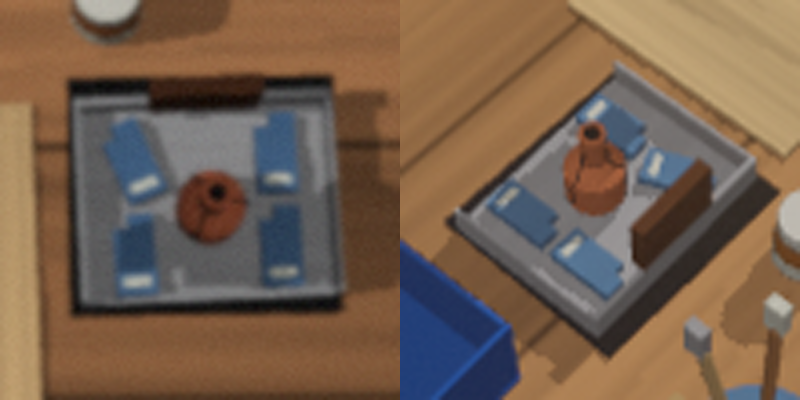

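All five rejects are together in the scoop with the vase upright in the middle. Next I'll check reach for the tipping path, and clearance from the brush pot and mug.

```bash
cat >> h.py <<'E'
def tipped(lip,th,yaw,flip):
    "TCP pose holding the scoop with its lip at 'lip', tipped th deg, yaw deg"
    t=np.radians(th); c=np.radians(yaw); h=np.array([np.cos(c),np.sin(c),0]); z=np.array([0,0,1.])
    xs=h*np.cos(t)+z*np.sin(t); zs=-h*np.sin(t)+z*np.cos(t); x=-xs if flip else xs
    return np.array(lip)+.143*xs+.043*zs, np.c_[x,-zs,np.cross(x,-zs)]
E
python3 - <<'E'
from h import *
for a,b in[((342,60),(268,243)),((366,70),(286,258)),((326,94),(251,262)),((351,98),(280,270))]:
    o1,d1=ray("top",a);o2,d2=ray("scene",b); s=np.linalg.lstsq(np.c_[d1[0],-d2[0]],o2-o1,rcond=None)[0]
    print("brush?",o1+s[0]*d1[0],np.linalg.norm(o1+s[0]*d1[0]-o2-s[1]*d2[0]))
print("pot",onplane("top",(335,105),.08),"mug",onplane("top",(385,148),.085))
q=ctrl.current_q()
for fl in(0,1):
    for lip in([.4858,-.1056,.008],[.4858,-.1056,.17],[.49,-.355,.17]): 
        p,R=tipped(lip,0,2,fl); s=ctrl.ik(p,R); print(fl,lip,p,None if s is None else np.round(s,0))
    for th in(0,20,40,50,60):
        p,R=tipped([.555,-.356,.112],th,3,fl); s=ctrl.ik(p,R); print(fl,th,p,None if s is None else np.round(s,0))
E
```

```text
brush? [ 0.8311 -0.1989  0.3013] 0.01856204654967067
brush? [ 0.8234 -0.2592  0.2675] 0.07243713323430932
brush? [ 0.8093 -0.1828  0.1654] 0.054681563887356184
brush? [ 0.8033 -0.2467  0.1537] 0.07113511665486742
pot [[ 0.8144 -0.2193]] mug [[ 0.6937 -0.3437]]
0 [0.4858, -0.1056, 0.008] [ 0.6287 -0.1006  0.051 ] [-14.  40.  84.  -0.  56. -16.]
0 [0.4858, -0.1056, 0.17] [ 0.6287 -0.1006  0.213 ] [-14.  29.  75.  -0.  75. -16.]
0 [0.49, -0.355, 0.17] [ 0.6329 -0.35    0.213 ] [-34.  37.  61.  -0.  82. -36.]
0 0 [ 0.6978 -0.3485  0.155 ] [-31.  44.  55.  -0.  81. -34.]
0 20 [ 0.6745 -0.3497  0.2013] [-38.  33.  74.  15.  58. -47.]
0 40 [ 0.6368 -0.3517  0.2369] [-48.  26.  92.  46.  44. -80.]
0 50 [ 0.6139 -0.3529  0.2492] [ -54.   25.  100.   67.   44. -103.]
0 60 [ 0.5892 -0.3542  0.2573] [ -60.   27.  108.   84.   51. -125.]
1 [0.4858, -0.1056, 0.008] [ 0.6287 -0.1006  0.051 ] [-14.  40.  84.  -0.  56. 164.]
1 [0.4858, -0.1056, 0.17] [ 0.6287 -0.1006  0.213 ] [-14.  29.  75.  -0.  75. 164.]
1 [0.49, -0.355, 0.17] [ 0.6329 -0.35    0.213 ] [-34.  37.  61.  -0.  82. 144.]
1 0 [ 0.6978 -0.3485  0.155 ] [-31.  44.  55.   0.  81. 146.]
1 20 [ 0.6745 -0.3497  0.2013] [-38.  33.  74.  15.  58. 133.]
1 40 [ 0.6368 -0.3517  0.2369] [-48.  26.  92.  46.  44. 100.]
1 50 [ 0.6139 -0.3529  0.2492] [-54.  25. 100.  67.  44.  77.]
1 60 [ 0.5892 -0.3542  0.2573] [-60.  27. 108.  84.  51.  55.]
```

The path is reachable and clear: the pot is at x ≈ 0.81, and the mug at (0.69,-0.34) stays below the scoop. I'll grip the handle and lift.

```bash
python3 - <<'E'
from h import *
lip0=np.array([.4858,-.1056,.008]); p,R=tipped(lip0,0,SY,0)
ctrl.goto([p[0],p[1],.2],R); ctrl.command_gripper(.33); hit=ctrl.move_l(p,.12,contact_N=12); print("hit",hit,ctrl.current_tool_pos())
f0=F(); ctrl.command_gripper(0); ctrl.sleep(.2); print("w",ctrl.current_grip_width()*91,F()-f0)
ctrl.move_l(p+[0,0,.03],.05); print("lift",F()-f0,ctrl.current_wrist_torque(),ctrl.current_t())
ctrl.move_l(p+[0,0,.162],.12); ctrl.sleep(.2)
s=ctrl.read_camera("scene"); cv2.imwrite("pics/d1.png",cv2.resize(s[130:280,140:340],None,fx=3,fy=3))
print(ctrl.current_tool_pos(),ctrl.current_t())
E
```

```text
hit False [ 0.6292 -0.1007  0.0517]
w 14.199319520190693 [-2.245   0.0261  5.6346]
lift [ 1.2741 -0.0493 -5.9236] [-0.1117 -0.2184 -0.0551] 117.6417
[ 0.6286 -0.1006  0.2125] 119.1417
```

View pics/d1.png

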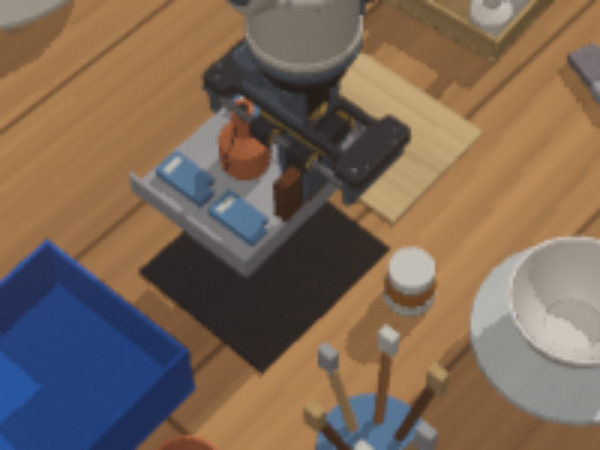

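The scoop is lifted level with its load. Now I'll carry it over the tub and tip it.

```bash
python3 - <<'E'
from h import *
def go(lip,th,yaw=3,v=.06): p,R=tipped(lip,th,yaw,0); ctrl.move_l(p,v,ori=R)
go([.4858,-.230,.17],0,2.5,.12); go([.49,-.356,.17],0,3,.12)
go([.52,-.356,.14],12); go([.550,-.356,.115],24)
for th in(32,40,47,53): go([.555,-.356,.112],th,3,.045)
ctrl.sleep(.5); s=ctrl.read_camera("scene"); t=ctrl.read_camera("top")
print(ctrl.current_t(),F(),ctrl.current_grip_width()*91)
A=cv2.resize(s[150:310,90:250],(400,400)); B=cv2.resize(t[130:290,300:460],(400,400)); cv2.imwrite("pics/d2.png",np.hstack([A,B]))
E
```

```text
125.0833 [ 0.2734 -0.5385 -3.9093] 13.839504452430372
```

View pics/d2.png

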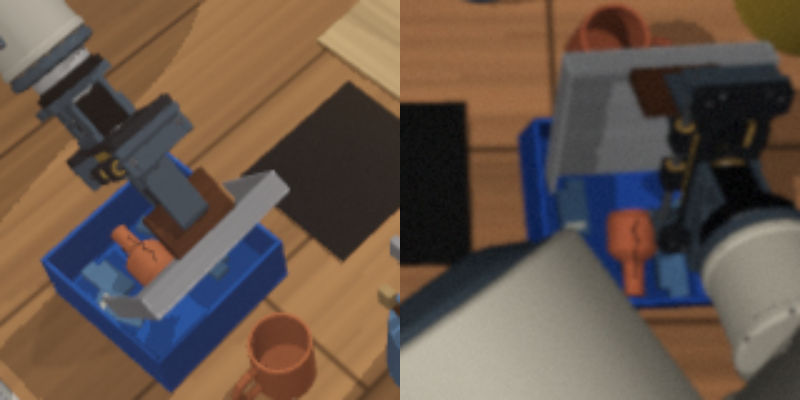

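The vase and tiles are in the tub and the vase looks intact. I'll tip a little further to be sure, then level the scoop and look.

```bash
python3 - <<'E'
from h import *
def go(lip,th,yaw=3,v=.06): p,R=tipped(lip,th,yaw,0); ctrl.move_l(p,v,ori=R)
go([.555,-.356,.116],60,3,.045); ctrl.sleep(.3)
go([.555,-.356,.125],47,3,.08); go([.545,-.356,.14],24,3,.08); go([.49,-.356,.17],0,3,.08); go([.4858,-.1056,.17],0,SY,.12)
ctrl.sleep(.3); s=ctrl.read_camera("scene"); print(F(),ctrl.current_t(),ctrl.current_grip_width()*91); cv2.imwrite("pics/d3.png",cv2.resize(s[130:310,90:290],None,fx=3,fy=3))
E
```

```text
[-0.3504  0.4952 -3.1997] 130.6667 13.844648172955127
```

View pics/d3.png

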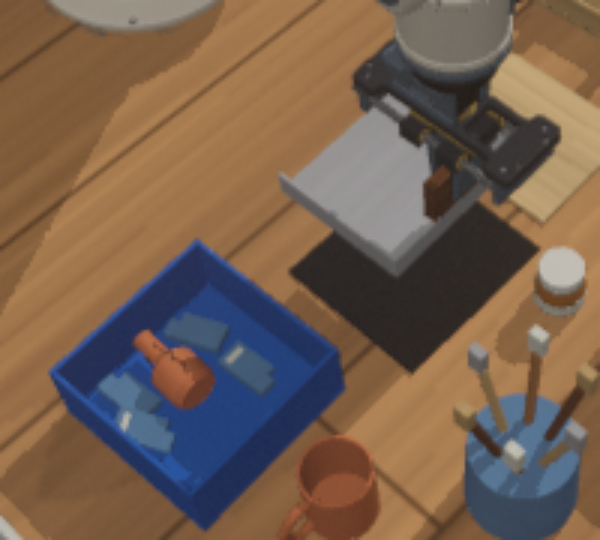

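All four tiles and the vase lie in the tub, and the scoop is empty and level. I'll lay it back on the mat.

```bash
python3 - <<'E'
from h import *
lip0=np.array([.4858,-.1056,.008]); p,R=tipped(lip0,0,SY,0)
ctrl.move_l(p+[0,0,.02],.1,ori=R); ctrl.sleep(.2)
hit=ctrl.move_l(p-[0,0,.001],.03,contact_N=5); print("hit",hit,ctrl.current_tool_pos(),F())
ctrl.command_gripper(.33); ctrl.sleep(.2); ctrl.move_l(p+[0,0,.15],.12)
ctrl.goto([.45,.15,.3],best([.45,.15,.3],90)); ctrl.sleep(.3)
s=ctrl.read_camera("scene"); t=ctrl.read_camera("top"); print(ctrl.current_t(),F())
cv2.imwrite("pics/e1.png",np.hstack([cv2.resize(s[60:340,90:370],(400,400)),cv2.resize(t[90:280,240:450],(400,400))]))
E
```

```text
hit True [ 0.6284 -0.1005  0.0512] [-0.9783  0.6816  4.6631]
136.7417 [-0.174   0.342   0.3526]
```

The picture limit is reached, so I'll do the last checks numerically, using the same masks as at the start.

```bash
python3 - <<'E'
from h import *
ctrl.goto([.183,.598,.3],best([.183,.598,.3],73)); ctrl.sleep(.3)
I={n:ctrl.read_camera(n) for n in("top","scene")}
for n,im in I.items():
  for lab,im in(("start",cv2.imread(f"pics/{n}0.png")),("end",im)):
    h=cv2.cvtColor(im,cv2.COLOR_BGR2HSV);H,S,V=[h[...,q].astype(int) for q in range(3)]; roi=np.zeros(H.shape,bool)
    if n=="top": roi[165:245,248:335]=1
    else: roi[178:255,183:268]=1
    for t in blobs(roi&(H<14)&(S>120)&(V<75),n,.078,25): print(n,lab,"handle",np.array(t[:5]))
    for t in blobs(roi&(S<40)&(V>70),n,.008,300): print(n,lab,"floor",np.array(t[:5]))
  d=(cv2.absdiff(I[n],cv2.imread(f"pics/{n}0.png")).max(2)>45).astype(np.uint8)
  print(n,"changed blobs",[(c[:,0].mean(0).round().tolist(),cv2.contourArea(c)) for c in cv2.findContours(d,0,1)[0] if cv2.contourArea(c)>15])
print(ctrl.current_t())
E
```

```text
top start handle [  0.6257  -0.1132 106.5563  19.3536 -87.7108]
top start floor [  0.5634  -0.1035 195.4036 157.0975 -88.0218]
top end handle [ 0.6264 -0.1002 80.1613 18.5569 89.6136]
top end floor [  0.5639  -0.1038 195.2039 156.2995 -88.606 ]
top changed blobs [([200.0, 244.0], 274.0), ([234.0, 243.0], 281.5), ([418.0, 227.0], 22.5), ([370.0, 220.0], 21.5), ([397.0, 231.0], 632.0), ([199.0, 203.0], 269.5), ([233.0, 198.0], 261.0)]
scene start handle [  0.6349  -0.1095  91.766   24.9558 -88.1357]
scene start floor [  0.5542  -0.0969 203.2886 158.6323 -88.3669]
scene end handle [ 0.6364 -0.1107 88.3948 25.7129 89.544 ]
scene end floor [  0.5548  -0.0967 202.5755 161.1117 -88.0114]
scene changed blobs [([168.0, 248.0], 15.5), ([147.0, 253.0], 364.5), ([264.0, 187.0], 148.5), ([278.0, 169.0], 133.0), ([237.0, 168.0], 137.5), ([254.0, 152.0], 129.0), ([293.0, 122.0], 58.5), ([269.0, 8.0], 40.0)]
139.0333
```

```bash
python3 -c "
from bench import ctrl
ctrl.sign_off(); print(ctrl.current_t())"
```

```text
the job is handed in; nothing more can be done
the job is handed in; nothing more can be done
```

The job is done and handed in at about 139 s of the 210 s allowed. All four chipped tiles and the cracked vase were gathered in the flat scoop, then tipped into the blue tub, and the scoop is back flat on its mat.

- **Vase grip:** I held the vase at a commanded 19.88 mm on its 20 mm neck. My pinch tests on the tub wall put that at roughly 5–10 N; this is an estimate, since grip force can't be read directly.
- **Mishaps mended:** One tile was dropped early by a false contact trigger and ended up propped on the scoop's far lip. Another tile had shifted to the middle of the scoop. I re-laid both before adding the vase.
- **Last picture viewed:** It showed four tiles and an apparently whole vase in the tub, and the scoop empty.
- **Final checks:** The picture limit stopped me viewing the very last image, so I compared start and end images in code. The scoop's floor is within about 1 mm and 1° of where it started. Apart from the tile spots, the tub's contents and the cracked vase's place, only one small patch at the edge of the scene view (269, 8) differs, and I did not look into it. I saw no change at the white vases, mug, jar or brush.
- **Disagreement:** The handle check disagreed by 13 mm in the top view (106 mm wide at the start, 80 mm at the end). The starting value must be a masking error, since the handle is 80 mm wide.

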